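# Ready the coffee-machine drive for a new belt

### The job

The drive deck from the coffee machine is about to get a new belt: first turn the reset knob of the turns counter all the way back to its zero stop and leave it there. Then push the sprung tensioner arm back by its upright post, past its ratchet click, and finish while still holding it pressed back with the fingers, clear of the pawl, so that I can fit the belt while you hold. Leave the other loose things on the bench where they are.

Things in the scene. Friction and masses are not known exactly. Their poses are not given: they have to be found in the camera images.
- deck: drive deck, fixed: aluminium plate 270 (x) x 260 (y) mm, top 20 mm above the bench; origin on the bench under its middle. Tensioner pivot at x +30, y 0. Two belt pulleys (60 and 38 mm across, 48 mm high) at x -10, y -98 and y +102; brass pawl near x +95, y 0 to -35; small blocks at x +90, y +95 and -100; all these under 60 mm high
- swing_arm: tensioner arm: steel bar 18 mm wide, 32 to 42 mm above the bench. Origin on its vertical pivot at bench height; its +x points to the upright post (round, 14 mm across, axis at x 110 mm, 42 to 90 mm above the bench). Idler roller 26 mm across, 60 mm high, at x 62; ratchet pin on the tail at x -55. Pressed back by moving the post towards the arm's own +y (counter-clockwise from above)
- push_post (a point): centre of the top of the arm's upright post, 90 mm above the bench. Pressing back takes the post from the deck's +y side to its -y side, about 38 mm to +y at rest, on the deck's -x half
- tensioner (a joint): arm angle (rad): 0 released, grows as pressed back, end stop 0.80. A spring pushes it towards 0: 4 N at the post at 0, 10 N at 0.7. The pin meets the sprung pawl at about 0.22 (about 1 N more), the push then eases until the pawl clicks in behind the pin at 0.50; it would catch the arm at about 0.49 if let go; beyond that only the robot holds it
- counter: turns counter, fixed: grey box 90 (x) x 110 (y) x 40 mm high on a steel foot plate 130 x 70 mm, round white dial on top, origin on the bench under the knob's axis. It stands left or right of the deck, a clear plastic tub (150 x 110 x 60 mm) on the other side. Steel zero-stop pin on the dial near the box's own +x side, 54 mm high
- knob_grip (a point): on the knob's vertical axis at grip height, 62 mm above the bench; it turns with the knob, its x along the grip bar towards the white pointer. Reset knob: black disc 44 mm across, 43 to 51 mm above the bench, with a grip bar 42 mm long, 12 mm wide, up to 73 mm above the bench
- reset_knob (a joint): angle of the reset knob, 0 at the zero stop (pointer along the counter's own +x, touching the stop pin), up to 1.6; it grows clockwise seen from above, so it is turned back counter-clockwise. Friction 0.04 N m, it stays where it is left
- spare_pulley: bystander: loose black and grey pulley 48 mm across, 18 mm high, origin under its middle
- wrench: bystander: loose steel wrench 150 mm long, on the right; beyond it and the pulley, at the back, stand a jar and a mug up to 90 mm high and a screwdriver lies, all out of the way
- loose_gear: bystander: loose steel gear blank 40 mm across in the clear plastic tub
Not all that is in view belongs to the job. Leave any blue or yellow look-alike of the counter alone.

How it is judged:
By the outcome, as a careful person would: the job done as asked, in the order asked, and still so for the second after the job is handed in, while the arm keeps its last pose, push and grip.
It also fails if it takes over 54 s, if anything falls off the work surface, if the arm or the gripper's body presses on something with over 40 N, if the wrist force passes 120 N, or if a joint passes its speed limit or range.

### The arm

A 6-joint arm with a two-finger parallel gripper is mounted at the origin on the work surface. World frame = base frame: x ahead of the robot, y to its left, z up, the work surface at z = 0. Lengths are in mm, angles in degrees, forces in N, time in s.
With the tool pointing down it reaches from about 350 to 850 mm from the base axis. Payload 8.1 kg.
Tool frame: the origin (TCP) lies at the very end of the fingers, on their centre line; the grasp point (between the pads) lies 19 mm behind it (r.grasp_offset is the distance from the TCP to the grasp point, in mm); z points along the fingers, y is the line along which they close (so a half turn about z gives the same grasp; the last joint's range is limited). The gripper opens to 85 mm and grips with 20 to 120 N. Pads are 22 mm wide; open, the fingers measure 114 mm over their backs; the gripper's body (76 mm by 85 mm) begins 54 mm behind the grasp point. The pads swing forward as they close: fully open they stand 13 mm farther back than shut.
Start: joints at [66.497, 7.471, 85.268, -0, 87.261, -4.893], TCP at [191.45, 568.641, 231.292] pointing down, gripper open.
Joint ranges: [-169.43, 169.43], [-51.17, 129.36], [1.28, 143.12], [-76.62, 256.62], [0, 156.53], [-152.29, 152.29]. Speed limits (degrees/s): [136.94, 136.94, 159.86, 180, 180, 180].

### API

Orientations are given as [roll, pitch, yaw] about the fixed x, y, z axes, in that order (R = Rz(yaw) Ry(pitch) Rx(roll)).
In Python, from bench import r gives the robot as it stands.
- The arm moves only by the tool carry_out, never from a script. Its argument "commands" is a list of rows, each an object with "jaw": the finger opening in m, from 0 to 0.0854; "translation": the shift along the tool's x, y, z in m, a list of three; "spin": the turn about the tool's z in rad. A call has exactly 8 rows; each row shifts and turns the commanded pose from where the row before left it, along the tool's axes as they then stand; what a row does not reach is not made up. A row lasts 1/12 s, in which the tool goes at most 41.7 mm and 7.16 degrees, less where a joint would pass 70% of its speed; a pose out of reach is approached as far as the arm can. A call is refused whole if a number of a shift passes 0.0417 or a number of a turn 0.125, either way. A call with a gripper value outside its range is refused whole. The fingers move at their own pace and stop on an object; "squeeze" is the grip in N (left out, the last holds). Time passes only in rows, so rows that do not move let the fingers close, or fill a call up. It gives the time, the measured TCP pose, the force, the opening and the grip force at its end, in the units of the state.
- r.sense(): the state, without advancing time (a new reading comes with each control period).
- r.snapshot(name): name is "scene" or "top" or "wrist"; returns a dict with "pixels" (480x640x3 uint8, blue, green, red), "K" (3x3 intrinsics, pixels), "extrinsics" (4x4, takes a point from camera to world coordinates). Camera axes: x right, y down, z forward; pixel columns grow to the right and rows downward; lengths in mm; the calibration is good to about 2 mm. A picture is of the moment at which its call begins. There is no depth.
- r.hand_in(): hands the job in; it is judged then, once.
Trained networks look in a picture, given as the dict that the camera call returned (one of the last four; its "shot" number tells which), for a name from the list of things; names that differ only in an ending like _2 or _b are one class to them, and where a whole thing is asked for, a point or a joint stands for the part that bears it (a point fixed in the world has none). Each returns a list of dicts, best first, with "score" (0 to 1); they miss things now and then, are a little off and sometimes report something else, mostly with a low value. They report only what shows in the picture. A call takes as long as a camera call. They do not tell look-alikes from the thing itself.
- r.spot_in(picture, target): "xy" ([column, row] in pixels, amid what is visible of it).
- r.regions_of(picture, target): "pixels" (480x640 bool, what is visible of it) and "xy" ([column, row] in pixels, amid what is visible of it).
- r.landmark_of(picture, target): "xy" ([column, row] in pixels: a listed point, or the origin of a listed thing).
The state is a dict: "time": time; "joint_pos": joint angles; "qd": joint speeds; "joint_efforts": joint torques, N m; "tool_pos": TCP position; "tcp_rot": TCP orientation; "ft_force": force on the tool from outside, world axes, zero at the start; "wrist_torque": the same for the moment, N m; "finger_gap": finger opening in mm; "grip_force": force on a finger pad.
Only numpy, scipy, OpenCV 4.12 (cv2) and the standard library are available. Lean on these libraries where they do the work, as an engineer would, in place of code of your own. Each camera call takes 0.05 s, during which the arm holds its last target. There are 200 camera calls.

## Working session

There is one attempt and no reset: what is moved stays moved. The work goes in short steps, Python scripts to look and compute and a tool call to move; the robot and the scene stay as the last step left them, time stands still between calls to the robot, and variables do not carry over. Pictures are saved under pics/ and viewed, at most 10 in all, crops included, and the job is handed in when it is done.

Besides the shell and the picture viewer there is one more tool, called after "Request:" as name(argument=value, ...) on one line, values as JSON. carry_out: Moves the arm, as the interface text tells. Its arguments: {"type":"object","properties":{"commands":{"type":"array","items":{"type":"object","properties":{"jaw":{"type":"number"},"translation":{"type":"array","items":{"type":"number"}},"spin":{"type":"number"}}}},"squeeze":{"type":"number"}},"required":["commands"]}

```bash
mkdir -p pics; cat > h.py <<'E'
from bench import r
import numpy as np, cv2
def ray(p,uv,z):
    K=np.array(p["K"]);T=np.array(p["extrinsics"])
    d=T[:3,:3]@np.linalg.inv(K)@np.array([uv[0],uv[1],1.]);o=T[:3,3]
    return (o+d*(z-o[2])/d[2]).round(1)
def proj(p,P):
    K=np.array(p["K"]);T=np.linalg.inv(np.array(p["extrinsics"]))
    c=K@(T[:3,:3]@np.array(P)+T[:3,3]);return c[:2]/c[2]
E
python3 - <<'E'
from h import *
s=r.sense();print(s)
for n in("top","scene"):
    p=r.snapshot(n);cv2.imwrite(f"pics/{n}0.png",p["pixels"])
    print(n,np.array(p["extrinsics"])[:3,3])
    for t,z in(("deck",0),("swing_arm",0),("push_post",90),("counter",0),("knob_grip",62),("spare_pulley",0),("wrench",0),("loose_gear",5)):
        print(t,[(np.round(q["xy"]).tolist(),round(q["score"],2),ray(p,q["xy"],z)[:2].tolist()) for q in r.landmark_of(p,t)[:3]])
E
```

```text
{'time': 0.0, 'joint_pos': array([ 6.64983738e+01,  7.51622258e+00,  8.53299435e+01,  1.10219298e-03,
        8.72611844e+01, -4.89371765e+00]), 'qd': array([-0.02066941, -0.04097328, -0.03586604,  0.04831172,  0.0652649 ,
       -0.01372806]), 'joint_efforts': array([ 7.39658481e-04, -5.69394779e+01, -5.00558746e+01, -5.01318198e-05,
        1.42759213e-02,  1.87965850e-05]), 'tool_pos': array([191.21148136, 568.13292135, 230.22644607]), 'tcp_rot': array([-1.79893135e+02, -1.02546409e-02,  1.61392028e+02]), 'ft_force': array([-0.31081305, -0.16718932, -0.37267241]), 'wrist_torque': array([0.04888115, 0.00660211, 0.01458178]), 'grip_force': 0.0, 'finger_gap': 85.30213235065567}
top [ 234.90929759  -59.06040584 1121.50051695]
deck [([264.0, 202.0], 0.69, [601.7, 38.8])]
swing_arm []
push_post [([254.0, 224.0], 0.59, [523.7, 55.2])]
counter [([449.0, 252.0], 0.9, [445.2, -389.4]), ([523.0, 275.0], 0.85, [379.3, -553.7]), ([438.0, 328.0], 0.73, [272.1, -339.3])]
knob_grip [([449.0, 331.0], 0.71, [262.2, -347.6]), ([456.0, 245.0], 0.65, [449.2, -388.5]), ([530.0, 275.0], 0.56, [369.8, -540.9])]
spare_pulley [([162.0, 183.0], 0.6, [668.9, 286.1])]
wrench [([410.0, 158.0], 0.68, [687.6, -325.5])]
loose_gear [([115.0, 248.0], 0.63, [511.7, 394.2])]
scene [1253.56540152  478.05024291  732.45191818]
deck [([318.0, 318.0], 0.76, [597.4, 37.3])]
swing_arm [([313.0, 330.0], 0.65, [631.8, 49.5])]
push_post [([345.0, 264.0], 0.87, [512.2, 44.5])]
counter [([219.0, 221.0], 0.91, [442.6, -387.2]), ([274.0, 199.0], 0.89, [269.2, -339.1]), ([194.0, 193.0], 0.57, [376.8, -546.7])]
knob_grip [([216.0, 203.0], 0.63, [453.8, -378.4]), ([193.0, 171.0], 0.55, [361.3, -557.0]), ([274.0, 180.0], 0.44, [270.7, -335.7])]
spare_pulley [([418.0, 406.0], 0.61, [675.7, 299.5]), ([216.0, 202.0], 0.31, [376.2, -461.9])]
wrench [([162.0, 274.0], 0.84, [682.3, -333.5])]
loose_gear [([511.0, 369.0], 0.96, [506.6, 402.4])]
```

View pics/top0.png

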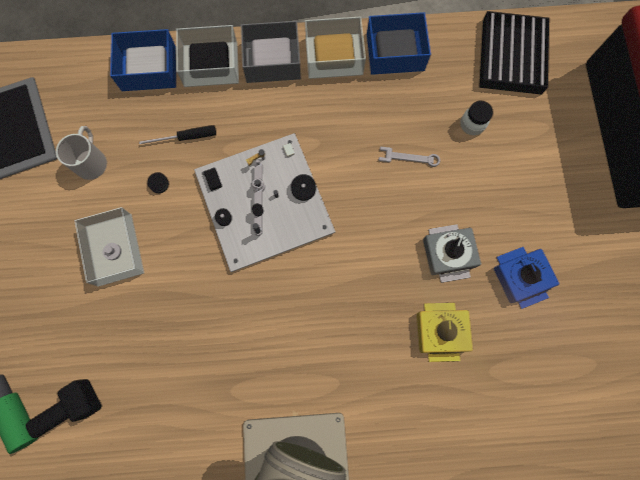

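View pics/scene0.png

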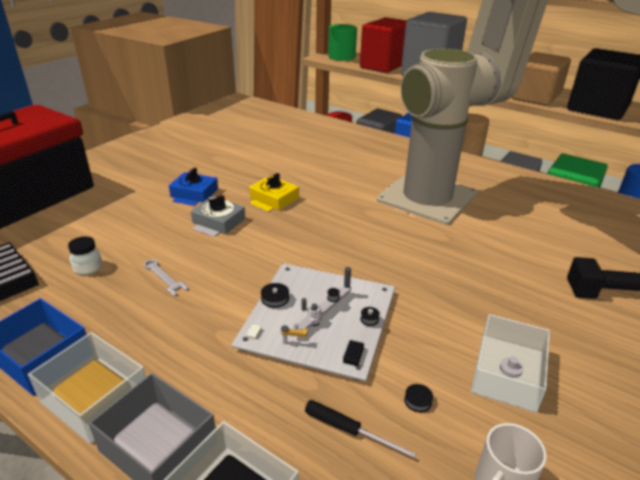

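The top view shows three counter-like things: a grey box with a white dial at (452,251), a blue one at (526,275) and a yellow one at (446,331). The grey box fits the description, with its white dial and steel foot plate. The deck is at (264,202) and the post near (256,228), with the tub on the left. I'll confirm the counter in an enlarged crop.

```bash
python3 - <<'E'
from h import *
im=cv2.imread("pics/top0.png")
a=cv2.resize(im[215:290,415:490],(400,400),interpolation=cv2.INTER_CUBIC)
b=cv2.resize(im[130:275,190:335],(400,400),interpolation=cv2.INTER_CUBIC)
cv2.imwrite("pics/c1.png",np.hstack([a,b]))
p=r.snapshot("top")
for q in r.regions_of(p,"counter")[:1]:
    m=q["pixels"].astype(np.uint8);print(q["xy"],m.sum(),cv2.minAreaRect(cv2.findNonZero(m)))
E
```

```text
[442.2, 329.1] 2765 ((444.5, 332.0), (58.0, 55.0), 90.0)
```

View pics/c1.png

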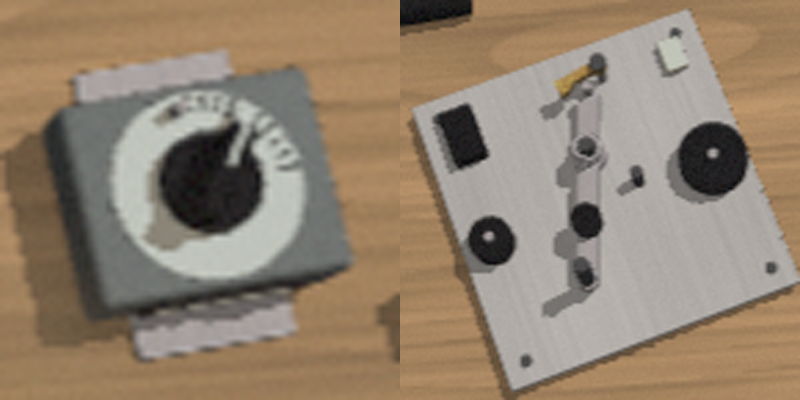

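Confirmed: the crop shows the grey box with its white dial and steel feet. The knob is at crop (210,180), the white pointer points up-right at (237,150), and the stop pin is up-left near (175,112). I'll move over the counter with a spin for a wrist view.

```bash
cat >> h.py <<'E'
def yawdeg():
    from scipy.spatial.transform import Rotation as R
    M=R.from_euler("xyz",r.sense()["tcp_rot"],degrees=True).as_matrix();return np.degrees(np.arctan2(M[1,0],M[0,0]))
def plan(wps,turn,n,start=None,yaw=None):
    """wps world points; turn = yaw change deg (ccw+), n rows; prints rows (tool x,y,z mm; spin rad)"""
    s=np.array(start if start is not None else r.sense()["tool_pos"]);y=yawdeg() if yaw is None else yaw
    P=np.vstack([s,np.atleast_2d(wps)]);L=np.r_[0,np.cumsum(np.linalg.norm(np.diff(P,axis=0),axis=1))]
    c=s.copy()
    for i in range(1,n+1):
        t=np.array([np.interp(L[-1]*i/n,L,P[:,k]) for k in range(3)])
        a=np.radians(y);X=np.array([np.cos(a),np.sin(a),0]);Y=np.array([np.sin(a),-np.cos(a),0])
        d=t-c;v=np.round([d@X,d@Y,-d[2]]);sp=round(-np.radians(turn)/n,3)
        c=c+X*v[0]+Y*v[1]-np.array([0,0,v[2]]);y-=np.degrees(sp)
        print([round(k/1000,3) for k in v],sp, "" if i%8 else "| %s %.1f"%(c.round(),y))
E
python3 - <<'E'
from h import *
plan([[420,350,235],[480,0,235],[430,-370,235]],-201,32)
E
```

```text
[np.float64(-0.03), np.float64(-0.014), np.float64(-0.0)] 0.11 
[np.float64(-0.03), np.float64(-0.01), np.float64(-0.001)] 0.11 
[np.float64(-0.032), np.float64(-0.007), np.float64(-0.0)] 0.11 
[np.float64(-0.033), np.float64(-0.004), np.float64(-0.001)] 0.11 
[np.float64(-0.033), np.float64(0.0), np.float64(0.0)] 0.11 
[np.float64(-0.032), np.float64(0.004), np.float64(-0.0)] 0.11 
[np.float64(-0.032), np.float64(0.007), np.float64(-0.001)] 0.11 
[np.float64(-0.031), np.float64(0.01), np.float64(-0.0)] 0.11 | [380. 388. 234.] 111.0
[np.float64(-0.029), np.float64(0.014), np.float64(-0.0)] 0.11 
[np.float64(-0.029), np.float64(0.011), np.float64(-0.001)] 0.11 
[np.float64(-0.033), np.float64(0.001), np.float64(0.0)] 0.11 
[np.float64(-0.032), np.float64(0.004), np.float64(0.0)] 0.11 
[np.float64(-0.032), np.float64(0.008), np.float64(0.0)] 0.11 
[np.float64(-0.031), np.float64(0.012), np.float64(0.0)] 0.11 
[np.float64(-0.029), np.float64(0.014), np.float64(0.0)] 0.11 
[np.float64(-0.027), np.float64(0.018), np.float64(0.0)] 0.11 | [455. 147. 235.] 60.6
[np.float64(-0.026), np.float6
[... 320 characters left out ...]
6), np.float64(0.0)] 0.11 
[np.float64(-0.017), np.float64(0.028), np.float64(0.0)] 0.11 
[np.float64(-0.013), np.float64(0.03), np.float64(0.0)] 0.11 | [ 465. -111.  235.] 10.1
[np.float64(-0.01), np.float64(0.031), np.float64(0.0)] 0.11 
[np.float64(-0.006), np.float64(0.032), np.float64(0.0)] 0.11 
[np.float64(-0.003), np.float64(0.033), np.float64(0.0)] 0.11 
[np.float64(0.0), np.float64(0.032), np.float64(0.0)] 0.11 
[np.float64(0.004), np.float64(0.033), np.float64(0.0)] 0.11 
[np.float64(0.008), np.float64(0.031), np.float64(0.0)] 0.11 
[np.float64(0.011), np.float64(0.031), np.float64(0.0)] 0.11 
[np.float64(0.015), np.float64(0.029), np.float64(0.0)] 0.11 | [ 430. -370.  235.] -40.3
```

Request:
carry_out(commands=[{"translation":[-0.03,-0.014,0],"spin":0.11,"jaw":0.05},{"translation":[-0.03,-0.01,0],"spin":0.11,"jaw":0.05},{"translation":[-0.032,-0.007,0],"spin":0.11,"jaw":0.05},{"translation":[-0.033,-0.004,0],"spin":0.11,"jaw":0.05},{"translation":[-0.033,0,0],"spin":0.11,"jaw":0.05},{"translation":[-0.032,0.004,0],"spin":0.11,"jaw":0.05},{"translation":[-0.032,0.007,0],"spin":0.11,"jaw":0.05},{"translation":[-0.031,0.01,0],"spin":0.11,"jaw":0.05}])

```text
time: 1.67
tool_pos: [380.9, 386.5, 231.5]
tcp_rot: [180.0, -0.0, 110.7]
ft_force: [0.2, -0.4, -0.1]
finger_gap: 50.1
grip_force: 0.0
```

Request:
carry_out(commands=[{"translation":[-0.029,0.014,0],"spin":0.11,"jaw":0.05},{"translation":[-0.029,0.011,0],"spin":0.11,"jaw":0.05},{"translation":[-0.033,0.001,0],"spin":0.11,"jaw":0.05},{"translation":[-0.032,0.004,0],"spin":0.11,"jaw":0.05},{"translation":[-0.032,0.008,0],"spin":0.11,"jaw":0.05},{"translation":[-0.031,0.012,0],"spin":0.11,"jaw":0.05},{"translation":[-0.029,0.014,0],"spin":0.11,"jaw":0.05},{"translation":[-0.027,0.018,0],"spin":0.11,"jaw":0.05}])

```text
time: 2.33
tool_pos: [454.9, 145.6, 231.5]
tcp_rot: [180.0, -0.0, 60.2]
ft_force: [1.3, 0.6, 0.1]
finger_gap: 49.9
grip_force: 0.0
```

Request:
carry_out(commands=[{"translation":[-0.026,0.021,0],"spin":0.11,"jaw":0.05},{"translation":[-0.023,0.023,0],"spin":0.11,"jaw":0.05},{"translation":[-0.02,0.025,0],"spin":0.11,"jaw":0.05},{"translation":[-0.017,0.028,0],"spin":0.11,"jaw":0.05},{"translation":[-0.018,0.027,0],"spin":0.11,"jaw":0.05},{"translation":[-0.019,0.026,0],"spin":0.11,"jaw":0.05},{"translation":[-0.017,0.028,0],"spin":0.11,"jaw":0.05},{"translation":[-0.013,0.03,0],"spin":0.11,"jaw":0.05}])

```text
time: 3.0
tool_pos: [464.4, -112.6, 231.5]
tcp_rot: [180.0, -0.0, 9.8]
ft_force: [1.1, 0.4, -0.0]
finger_gap: 50.3
grip_force: 0.0
```

Request:
carry_out(commands=[{"translation":[-0.01,0.031,0],"spin":0.11,"jaw":0.05},{"translation":[-0.006,0.032,0],"spin":0.11,"jaw":0.05},{"translation":[-0.003,0.033,0],"spin":0.11,"jaw":0.05},{"translation":[0,0.032,0],"spin":0.11,"jaw":0.05},{"translation":[0.004,0.033,0],"spin":0.11,"jaw":0.05},{"translation":[0.008,0.031,0],"spin":0.11,"jaw":0.05},{"translation":[0.011,0.031,0],"spin":0.11,"jaw":0.05},{"translation":[0.015,0.029,0],"spin":0.11,"jaw":0.05}])

```text
time: 3.67
tool_pos: [429.7, -371.5, 231.4]
tcp_rot: [180.0, -0.0, -40.6]
ft_force: [1.2, 0.4, -0.6]
finger_gap: 50.1
grip_force: 0.0
```

```bash
python3 - <<'E'
from h import *
s=r.sense();print(s["time"],s["tool_pos"],yawdeg(),s["joint_pos"])
p=r.snapshot("wrist");cv2.imwrite("pics/w1.png",p["pixels"]);print(np.array(p["extrinsics"]).round(2))
for t,z in(("knob_grip",62),("counter",0)):
    print(t,[(np.round(q["xy"]).tolist(),round(q["score"],2),ray(p,q["xy"],z)[:2].tolist()) for q in r.landmark_of(p,t)[:3]])
E
```

```text
3.6667 [ 429.72013768 -371.47392138  231.39667806] -40.613786471919084 [-4.60142216e+01  2.51676195e+00  9.05008642e+01  1.21872038e-03
  8.69644138e+01  8.45995006e+01]
[[-6.5000e-01 -7.2000e-01 -2.4000e-01  4.9153e+02]
 [-7.6000e-01  6.2000e-01  2.1000e-01 -4.2559e+02]
 [ 0.0000e+00  3.2000e-01 -9.5000e-01  3.7481e+02]
 [ 0.0000e+00  0.0000e+00  0.0000e+00  1.0000e+00]]
knob_grip [([325.0, 186.0], 0.91, [445.1, -389.5]), ([531.0, 127.0], 0.78, [371.6, -550.1])]
counter [([327.0, 180.0], 0.56, [438.9, -387.6]), ([398.0, 314.0], 0.56, [265.0, -349.1])]
```

View pics/w1.png

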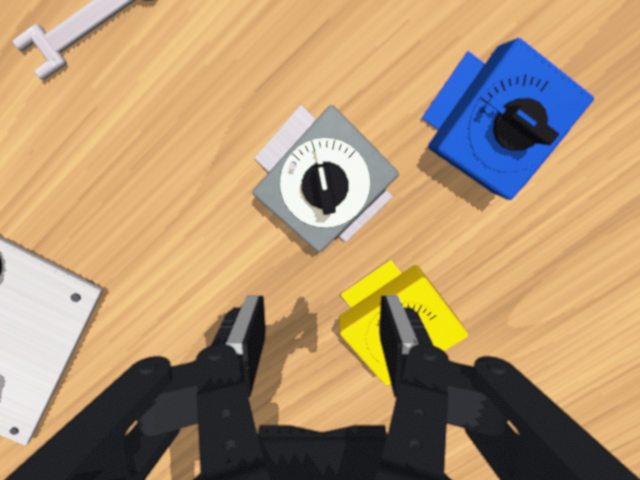

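The wrist view shows the grey counter's knob centred at about (325,187). The grip bar runs from (329,212) to the pointer end at (320,163), and the "0" stop mark is at (292,167). The blue (521,125) and yellow (400,330) look-alikes are well apart from it. Now computing the axis and angles.

```bash
python3 - <<'E'
from h import *
p=r.snapshot("wrist");im=p["pixels"]
sub=im[130:235,270:380].astype(int);m=((sub.min(2)>200)).astype(np.uint8)
n,l,st,c=cv2.connectedComponentsWithStats(m);print(st[:4],c[:4])
hsv=cv2.cvtColor(im,cv2.COLOR_BGR2HSV)
k=((im.max(2)<60)).astype(np.uint8)[130:235,270:380];n,l,st,c=cv2.connectedComponentsWithStats(k)
i=1+np.argmax(st[1:,4]);print(st[i],c[i]+[270,130])
mm=(m|k);cn=max(cv2.findContours(mm,0,1)[0],key=cv2.contourArea);e=cv2.fitEllipse(cv2.convexHull(cn));e0=np.array(e[0])+[270,130];print(e,ray(p,e0,42))
a=ray(p,[329,212],73);b=ray(p,[320,163],73);print("bar",a,b,np.degrees(np.arctan2(*(b-a)[1::-1])))
a=ray(p,[367,215],3);b=ray(p,[285,137],3);print("foot",a,b,np.degrees(np.arctan2(*(b-a)[1::-1])))
cv2.imwrite("pics/w2.png",cv2.resize(im[130:235,270:380],None,fx=5,fy=5,interpolation=2))
p=r.snapshot("top")
for u in((449,252),(452,249)):print(ray(p,u,42))
E
```

```text
[[   0    0  110  105 6588]
 [   0    0   35   38  637]
 [  10    8   90   89 3934]
 [  49   38    7   21   72]] [[56.52884032 55.07862781]
 [11.77237049 13.09262166]
 [54.95831215 50.29537367]
 [51.77777778 47.93055556]]
[  32   33   45   51 1486] [324.51682369 186.9333782 ]
((54.1879997253418, 52.07126235961914), (89.0229263305664, 89.50811004638672), 81.65614318847656) [ 444.7 -389.    42. ]
bar [ 426.8 -378.9   73. ] [ 463.3 -400.    73. ] -30.031442088400162
foot [ 383.2 -396.5    3. ] [ 498.4 -384.2    3. ] 6.094429257529824
[ 438.  -376.9   42. ]
[ 444.4 -384.6   42. ]
```

View pics/w2.png

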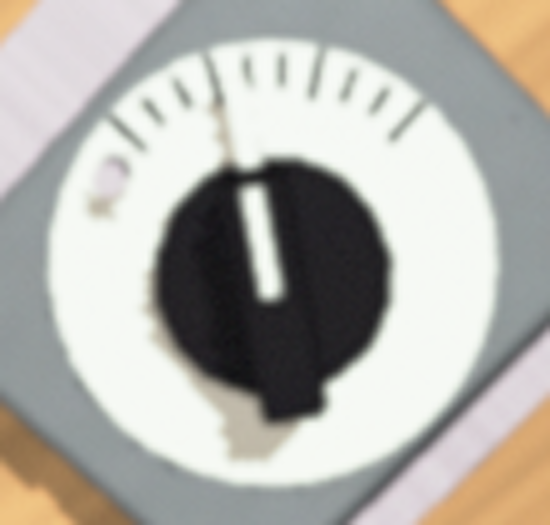

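The grey one is confirmed: its dial centre is at (444.8,-389), its bar bears about -31°, and zero is near +6..13°, so it has to turn CCW by about 40°. Descending.

Request:
carry_out(commands=[{"translation":[0,0,0],"spin":-0.084,"jaw":0.04},{"translation":[0,0,0],"spin":-0.084,"jaw":0.04},{"translation":[0.011,0.004,0.02],"jaw":0.04},{"translation":[0.011,0.003,0.02],"jaw":0.04},{"translation":[0,0,0.02],"jaw":0.04},{"translation":[0,0,0.02],"jaw":0.04},{"translation":[0,0,0.02],"jaw":0.04},{"translation":[0,0,0.02],"jaw":0.04}], squeeze=25)

```text
invalid input
```

```bash
python3 - <<'E'
from h import *
s=r.sense();print(s["tool_pos"],yawdeg(),s["ft_force"],s["wrist_torque"])
p=r.snapshot("wrist");im=p["pixels"]
k=r.landmark_of(p,"knob_grip")[:2];print([(q["xy"],q["score"],ray(p,q["xy"],62)) for q in k])
# overlay tcp-axis at z=73, and bar prediction
T=s["tool_pos"];a=np.radians(yawdeg());X=np.array([np.cos(a),np.sin(a),0])
for t in(-21,0,21):
    u=proj(p,np.r_[T[:2],73]+X*t);cv2.circle(im,tuple(int(v) for v in u),2,(0,0,255),-1);print(u)
cv2.imwrite("pics/w3.png",im)
E
```

```text
[ 430.20124661 -369.57437384  231.09459366] -40.25655033863908 [ 0.83895729 -0.42145226 -0.03604338] [ 0.03416165  0.05665433 -0.00589134]
[([329.7, 183.3], 0.75, array([ 444.5, -391.8,   62. ]))]
[320.83812317 238.02964229]
[320.80086619 214.89040851]
[320.76196316 190.72886378]
```

View pics/w3.png

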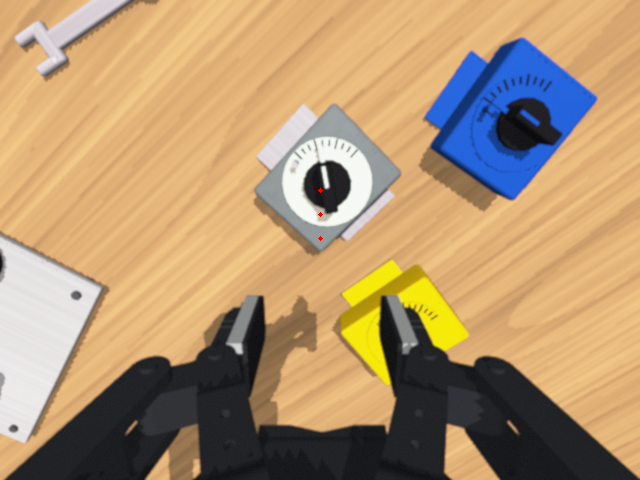

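That call was refused, so the view is unchanged (knob at (328,184)). The rows probably need every field, so I'll send them complete.

Request:
carry_out(commands=[{"translation":[0,0,0],"spin":-0.084,"jaw":0.04},{"translation":[0,0,0],"spin":-0.084,"jaw":0.04},{"translation":[0.011,0.004,0.02],"spin":0,"jaw":0.04},{"translation":[0.011,0.004,0.02],"spin":0,"jaw":0.04},{"translation":[0,0,0.02],"spin":0,"jaw":0.04},{"translation":[0,0,0.02],"spin":0,"jaw":0.04},{"translation":[0,0,0.02],"spin":0,"jaw":0.04},{"translation":[0,0,0.02],"spin":0,"jaw":0.04}], squeeze=25)

```text
time: 4.68
tool_pos: [445.8, -386.7, 110.7]
tcp_rot: [-180.0, -0.0, -30.5]
ft_force: [-0.8, 1.0, 0.0]
finger_gap: 40.2
grip_force: 0.0
```

```bash
python3 - <<'E'
from h import *
s=r.sense();print(s["tool_pos"],yawdeg(),s["ft_force"],s["wrist_torque"])
p=r.snapshot("wrist");im=p["pixels"]
s=r.sense();print(s["tool_pos"],yawdeg())
k=r.landmark_of(p,"knob_grip")[:2];print([(q["xy"],q["score"],ray(p,q["xy"],62)) for q in k])
T=s["tool_pos"];a=np.radians(yawdeg());X=np.array([np.cos(a),np.sin(a),0])
for t in(-21,0,21):
    u=proj(p,np.r_[T[:2],73]+X*t);cv2.circle(im,tuple(int(v) for v in u),2,(0,0,255),-1);print(u)
cv2.imwrite("pics/w4.png",im)
E
```

```text
[ 445.77181524 -386.6730877   110.70277735] -30.523431835810243 [-0.75435117  0.99082383  0.00492067] [0.04212509 0.0130467  0.01619716]
[ 443.81834397 -384.70431797  105.80229834] -30.526886096910875
[([326.4, 266.4], 0.73, array([ 443.3, -389.3,   62. ]))]
[318.9779725  311.36215841]
[318.92344476 277.50773541]
[318.86509952 241.28316056]
```

View pics/w4.png

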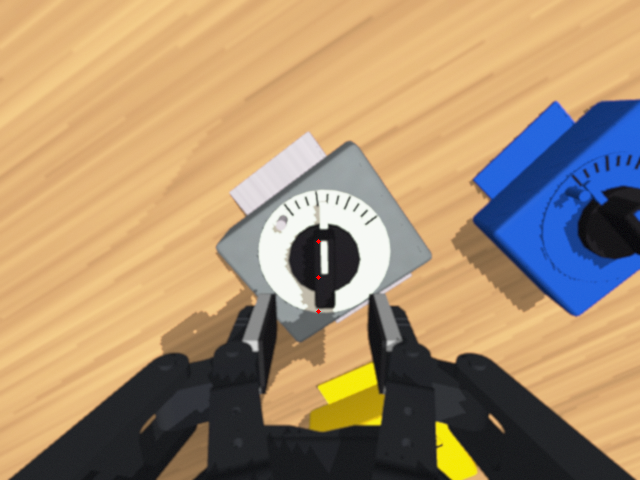

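The view shows the knob bar running vertical in the image at (325,232)-(325,305), so yaw matches. The tool axis sits about 6 px left and 9 px low of the bar centre. I'll let it settle and re-measure.

```bash
python3 - <<'E'
from h import *
r.snapshot("top");s=r.sense();print(s["tool_pos"],yawdeg());
p=r.snapshot("wrist");s=r.sense();print(s["tool_pos"],s["qd"].round(2));im=p["pixels"]
T=s["tool_pos"];a=np.radians(yawdeg());X=np.array([np.cos(a),np.sin(a),0]);Y=np.array([np.sin(a),-np.cos(a),0])
sub=im[180:330,250:400];k=(sub.max(2)<60).astype(np.uint8)
n,l,st,c=cv2.connectedComponentsWithStats(k)
print([(st[i].tolist(),(c[i]+[250,180]).round(1)) for i in range(1,n) if st[i,4]>300])
rows=np.where(k.any(1))[0]
for y in range(40,130,8):
    xs=np.where(l[y]==(1+np.argmax(st[1:,4])))[0]
    if len(xs):print(y+180,xs.min()+250,xs.max()+250)
w=((sub.min(2)>190)|(k>0)).astype(np.uint8);w[105:]=0
cn=max(cv2.findContours(w,0,1)[0],key=cv2.contourArea);e=cv2.fitEllipse(cv2.convexHull(cn));e0=np.array(e[0])+[250,180]
print(e,e0,"dial",ray(p,e0,42),"in tool",[(ray(p,e0,42)[:2]-T[:2])@v[:2] for v in(X,Y)])
for q in r.landmark_of(p,"knob_grip")[:1]:g=ray(p,q["xy"],62);print(q["xy"],g,[(g-T)[:2]@v[:2] for v in(X,Y)])
E
```

```text
[ 444.51204395 -385.77900548  109.76770484] -30.558803140920926
[ 445.37222507 -386.93304628  111.64294808] [-0.34 -1.2  -2.05 -0.03 -0.03  0.08]
[([40, 43, 70, 83, 3609], array([324.2, 259.4])), ([12, 115, 15, 35, 323], array([270.4, 315.9])), ([119, 115, 14, 35, 303], array([373.6, 315.8]))]
228 305 344
236 297 352
244 292 356
252 291 358
260 290 358
268 292 356
276 297 351
284 307 341
292 316 333
300 316 334
((103.25650024414062, 56.48918914794922), (65.55704498291016, 108.96330261230469), 154.55816650390625) [353.25650024 236.48918915] dial [ 443.5 -408.5   42. ] in tool [np.float64(9.358794538489976), np.float64(19.520545180368476)]
[327.1, 263.8] [ 443.4 -389.6   62. ] [np.float64(-0.3413690655962407), np.float64(3.2993606966767826)]
```

Request:
carry_out(commands=[{"translation":[0,0.003,0.008],"spin":0,"jaw":0.04},{"translation":[0,0,0.012],"spin":0,"jaw":0.04},{"translation":[0,0,0.012],"spin":0,"jaw":0.04},{"translation":[0,0,0.01],"spin":0,"jaw":0.04},{"translation":[0,0,0.008],"spin":0,"jaw":0.04},{"translation":[0,0,0.005],"spin":0,"jaw":0.04},{"translation":[0,0,0],"spin":0,"jaw":0.03},{"translation":[0,0,0],"spin":0,"jaw":0.02}], squeeze=25)

```text
time: 5.6
tool_pos: [443.4, -390.3, 55.8]
tcp_rot: [-180.0, 0.0, -30.7]
ft_force: [0.1, -0.4, -0.3]
finger_gap: 20.6
grip_force: 0.0
```

Request:
carry_out(commands=[{"translation":[0,0,0],"spin":0,"jaw":0.015},{"translation":[0,0,0],"spin":0,"jaw":0.008},{"translation":[0,0,0],"spin":0,"jaw":0.005},{"translation":[0,0,0],"spin":0,"jaw":0.005},{"translation":[0,0,0],"spin":0,"jaw":0.005},{"translation":[0,0,0],"spin":0,"jaw":0.005},{"translation":[0,0,0],"spin":0,"jaw":0.005},{"translation":[0,0,0],"spin":0,"jaw":0.005}], squeeze=25)

```text
time: 6.27
tool_pos: [445.0, -388.2, 56.4]
tcp_rot: [-179.8, 0.0, -30.6]
ft_force: [5.9, 10.2, -1.1]
finger_gap: 11.4
grip_force: 29.8
```

```bash
python3 - <<'E'
from h import *
s=r.sense();print(s["tool_pos"],yawdeg(),s["ft_force"],s["wrist_torque"],s["finger_gap"],s["grip_force"])
E
```

```text
[ 444.99196129 -388.18565718   56.36652732] -30.61755176158866 [ 5.86951209 10.18993982 -1.08466691] [ 1.51296282 -0.90794167 -0.08666077] 11.412384983330174 29.829660058021545
```

Request:
carry_out(commands=[{"translation":[0,-0.002,0],"spin":0,"jaw":0.005},{"translation":[0,0,0],"spin":-0.07,"jaw":0.005},{"translation":[0,0,0],"spin":-0.07,"jaw":0.005},{"translation":[0,0,0],"spin":-0.07,"jaw":0.005},{"translation":[0,0,0],"spin":-0.07,"jaw":0.005},{"translation":[0,0,0],"spin":-0.07,"jaw":0.005},{"translation":[0,0,0],"spin":-0.07,"jaw":0.005},{"translation":[0,0,0],"spin":0,"jaw":0.005}], squeeze=25)

```text
time: 6.93
tool_pos: [445.3, -387.7, 56.4]
tcp_rot: [-179.9, -0.0, -6.3]
ft_force: [2.9, 5.5, -2.5]
finger_gap: 11.2
grip_force: 29.7
```

```bash
python3 - <<'E'
from h import *
s=r.sense();print(s["tool_pos"],yawdeg(),s["ft_force"],s["wrist_torque"],s["finger_gap"],s["grip_force"])
E
```

```text
[ 445.26486264 -387.69200524   56.3945896 ] -6.315005521587022 [ 2.93444038  5.46230567 -2.48190756] [ 0.67647432 -0.47706772  0.03065521] 11.248923532441413 29.69989389181137
```

Request:
carry_out(commands=[{"translation":[0,-0.001,0],"spin":-0.05,"jaw":0.005},{"translation":[0,0,0],"spin":-0.05,"jaw":0.005},{"translation":[0,0,0],"spin":-0.05,"jaw":0.005},{"translation":[0,0,0],"spin":-0.03,"jaw":0.005},{"translation":[0,0,0],"spin":-0.01,"jaw":0.005},{"translation":[0,0,0],"spin":-0.01,"jaw":0.005},{"translation":[0,0,0],"spin":-0.01,"jaw":0.005},{"translation":[0,0,0],"spin":-0.01,"jaw":0.005}], squeeze=25)

```text
time: 7.6
tool_pos: [445.2, -387.5, 56.4]
tcp_rot: [-180.0, -0.0, 6.0]
ft_force: [4.6, 2.9, -5.0]
finger_gap: 11.0
grip_force: 29.5
```

```bash
python3 - <<'E'
from h import *
s=r.sense();print(s["tool_pos"],yawdeg(),s["ft_force"],s["wrist_torque"],s["finger_gap"],s["grip_force"])
E
```

```text
[ 445.2439348  -387.45452907   56.41222335] 6.012525113221264 [ 4.59922721  2.93328981 -4.9692115 ] [ 0.38119086 -0.7957352  -0.10307521] 11.007002667204487 29.481897354125977
```

Request:
carry_out(commands=[{"translation":[0,0,0],"spin":-0.015,"jaw":0.005},{"translation":[0,0,0],"spin":-0.015,"jaw":0.005},{"translation":[0,0,0],"spin":-0.015,"jaw":0.005},{"translation":[0,0,0],"spin":-0.015,"jaw":0.005},{"translation":[0,0,0],"spin":0,"jaw":0.005},{"translation":[0,0,0],"spin":0,"jaw":0.005},{"translation":[0,0,0],"spin":0,"jaw":0.005},{"translation":[0,0,0],"spin":0,"jaw":0.005}], squeeze=25)

```text
time: 8.27
tool_pos: [445.3, -387.4, 56.5]
tcp_rot: [-180.0, -0.1, 9.3]
ft_force: [4.0, 3.8, -4.0]
finger_gap: 11.1
grip_force: 46.2
```

```bash
python3 - <<'E'
from h import *
s=r.sense();print(s["tool_pos"],yawdeg(),s["ft_force"],s["wrist_torque"],s["finger_gap"],s["grip_force"])
E
```

```text
[ 445.28567222 -387.4164323    56.49561914] 9.332671397671374 [ 4.01462419  3.80211656 -3.96214342] [ 0.50290676 -0.77324965 -1.06535255] 11.084461130331118 46.22976284008473
```

The torque jumped to -1.07 N·m, so the knob is on its stop. Releasing straight up.

Request:
carry_out(commands=[{"translation":[0,0,0],"spin":0,"jaw":0.04},{"translation":[0,0,0],"spin":0,"jaw":0.04},{"translation":[0,0,0],"spin":0,"jaw":0.04},{"translation":[0,0,0],"spin":0,"jaw":0.04},{"translation":[0,0,-0.01],"spin":0,"jaw":0.04},{"translation":[0,0,-0.025],"spin":0,"jaw":0.04},{"translation":[0,0,-0.04],"spin":0,"jaw":0.04},{"translation":[0,0,-0.03],"spin":0,"jaw":0.04}])

```text
time: 8.93
tool_pos: [444.7, -387.8, 164.1]
tcp_rot: [180.0, -0.0, 9.4]
ft_force: [0.4, -0.4, 0.7]
finger_gap: 39.6
grip_force: 0.0
```

```bash
python3 - <<'E'
from h import *
p=r.snapshot("wrist");s=r.sense();print(s["time"],s["tool_pos"],yawdeg(),s["ft_force"])
t=r.snapshot("top");im=t["pixels"]
a=cv2.resize(p["pixels"][120:340,190:450],(473,400),interpolation=2)
b=cv2.resize(im[130:275,190:335],(320,320),interpolation=2);b=cv2.copyMakeBorder(b,0,80,0,0,0)
cv2.imwrite("pics/w5.png",np.hstack([a,b]))
for n,q in(("top",t),):
    for k,z in(("deck",0),("swing_arm",0),("push_post",90)):
        print(k,[(v["xy"],round(v["score"],2),ray(q,v["xy"],z)[:2]) for v in r.landmark_of(q,k)[:2]])
E
```

```text
8.9833 [ 447.41568659 -390.64978929  171.96651407] 9.443696910872983 [ 3.00186721 -0.86919494  5.08703166]
deck [([262.6, 198.7], 0.77, array([609.8,  42.3])), ([114.5, 251.4], 0.58, array([505.3, 397.5]))]
swing_arm [([263.2, 191.9], 0.97, array([627.,  40.]))]
push_post [([250.5, 223.3], 0.63, array([525. ,  63.5]))]
```

View pics/w5.png

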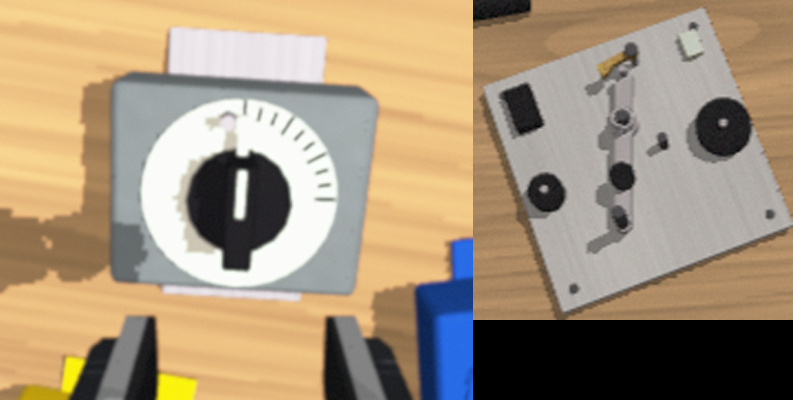

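The wrist view shows the pointer at the stop pin (238,140 in the crop), aligned with the box axis, so the knob is at zero. The deck is unchanged. Next, the deck geometry and the move to above the post.

```bash
python3 - <<'E'
from h import *
t=r.snapshot("top")
s=r.sense();print(s["tool_pos"],yawdeg())
A,B,C,D=[ray(t,u,20)[:2] for u in((295.1,133.6),(195.4,169.1),(230.6,270.6),(333.9,229.7))]
print(A,B,C,D,np.linalg.norm(A-B),np.linalg.norm(B-C),np.linalg.norm(C-D),np.linalg.norm(D-A))
c=(A+B+C+D)/4;x=(A+B-C-D);y0=(B+C-A-D);a=np.arctan2(x[1],x[0]);print("deck",c,np.degrees(a),np.degrees(np.arctan2(y0[1],y0[0])-np.pi/2))
Rm=np.array([[np.cos(a),-np.sin(a)],[np.sin(a),np.cos(a)]])
pv=c+Rm@[30,0];post=c+Rm@[30-103.2,38];print("pivot",pv,"post",post,proj(t,[*post,90]),proj(t,[*post,42]))
sc=r.snapshot("scene");print("scene",[(v["xy"],round(v["score"],2),ray(sc,v["xy"],90)) for v in r.landmark_of(sc,"push_post")[:2]])
plan([[post[0]-20,post[1],210]],-9.4,16)
E
```

```text
[ 444.27834918 -387.38821103  160.6516672 ] 9.439649698372596
[764.7 -47.2] [689.9 198.7] [435.6 122.2] [ 514.8 -122.3] 257.02499878416495 265.55741375454005 257.00756798195647 260.9406445918306
deck [601.25  37.85] 16.734684058164174 17.43382001595996
pivot [629.97945096  46.48820858] post [520.20840879  53.16340895] [255.27600462 225.06591934] [257.81069754 230.48300746]
scene [([347.8, 266.6], 0.55, array([516.6,  53.3,  90. ]))]
[np.float64(0.008), np.float64(-0.027), np.float64(-0.003)] 0.01 
[np.float64(0.008), np.float64(-0.026), np.float64(-0.003)] 0.01 
[np.float64(0.007), np.float64(-0.027), np.float64(-0.003)] 0.01 
[np.float64(0.007), np.float64(-0.027), np.float64(-0.004)] 0.01 
[np.float64(0.007), np.float64(-0.027), np.float64(-0.003)] 0.01 
[np.float64(0.007), np.float64(-0.026), np.float64(-0.003)] 0.01 
[np.float64(0.006), np.float64(-0.027), np.float64(-0.003)] 0.01 
[np.float64(0.006), np.float64(-0.028), np.float64(-0.003)] 0.01 | [ 472. -167.  185.] 4.9
[np.float64(0.006), np.float64(-0.027), np.float64(-0.003)] 0.01 
[np.float64(0.006), np.float64(-0.027), np.float64(-0.003)] 0.01 
[np.float64(0.005), np.float64(-0.027), np.float64(-0.004)] 0.01 
[np.float64(0.005), np.float64(-0.027), np.float64(-0.003)] 0.01 
[np.float64(0.005), np.float64(-0.028), np.float64(-0.003)] 0.01 
[np.float64(0.004), np.float64(-0.027), np.float64(-0.003)] 0.01 
[np.float64(0.004), np.float64(-0.027), np.float64(-0.003)] 0.01 
[np.float64(0.004), np.float64(-0.028), np.float64(-0.003)] 0.01 | [500.  53. 210.] 0.3
```

Request:
carry_out(commands=[{"translation":[0.008,-0.027,-0.003],"spin":0.01,"jaw":0.06},{"translation":[0.008,-0.027,-0.003],"spin":0.01,"jaw":0.06},{"translation":[0.007,-0.027,-0.003],"spin":0.01,"jaw":0.06},{"translation":[0.007,-0.027,-0.003],"spin":0.01,"jaw":0.06},{"translation":[0.007,-0.027,-0.003],"spin":0.01,"jaw":0.06},{"translation":[0.007,-0.027,-0.003],"spin":0.01,"jaw":0.06},{"translation":[0.006,-0.027,-0.003],"spin":0.01,"jaw":0.06},{"translation":[0.006,-0.027,-0.003],"spin":0.01,"jaw":0.06}])

```text
time: 10.0
tool_pos: [471.5, -164.6, 184.1]
tcp_rot: [-179.9, 0.1, 4.8]
ft_force: [0.2, -0.7, 0.2]
finger_gap: 59.6
grip_force: 0.0
```

Request:
carry_out(commands=[{"translation":[0.006,-0.027,-0.003],"spin":0.01,"jaw":0.06},{"translation":[0.006,-0.027,-0.003],"spin":0.01,"jaw":0.06},{"translation":[0.005,-0.027,-0.003],"spin":0.01,"jaw":0.06},{"translation":[0.005,-0.027,-0.003],"spin":0.01,"jaw":0.06},{"translation":[0.005,-0.027,-0.003],"spin":0.01,"jaw":0.06},{"translation":[0.004,-0.027,-0.003],"spin":0.01,"jaw":0.06},{"translation":[0.004,-0.02,-0.003],"spin":0.01,"jaw":0.06},{"translation":[0.002,-0.01,0],"spin":0.01,"jaw":0.06}])

```text
time: 10.67
tool_pos: [498.6, 29.9, 205.7]
tcp_rot: [-180.0, 0.1, 0.4]
ft_force: [0.3, 1.0, -0.3]
finger_gap: 59.9
grip_force: 0.0
```

```bash
python3 - <<'E'
from h import *
for i in range(2): p=r.snapshot("wrist")
s=r.sense();print(s["time"],s["tool_pos"],yawdeg(),s["qd"].round(1))
for k,z in(("push_post",90),("swing_arm",0)):
    print(k,[(v["xy"],round(v["score"],2),ray(p,v["xy"],z)[:2]) for v in r.landmark_of(p,k)[:2]])
im=p["pixels"].copy();u=proj(p,[520.2,53.2,90]);cv2.circle(im,tuple(int(v) for v in u),2,(0,0,255),-1)
cv2.imwrite("pics/w6.png",im)
E
```

```text
10.7667 [498.42495049  29.07484497 205.27320859] 0.4138608098054378 [-2.4 -0.2  0.5 -0.9  0.1 -2.6]
push_post []
swing_arm [([302.6, 52.2], 0.97, array([630.5,  47.8]))]
```

View pics/w6.png

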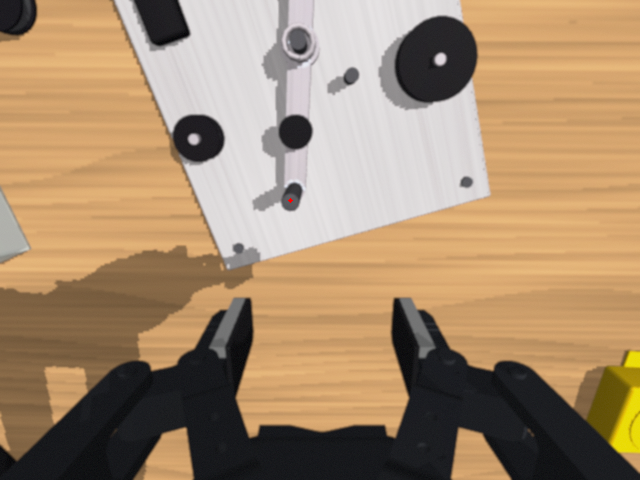

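The wrist view shows the post top at (291,200), right under the predicted point, so the post is at (520,53). Descending around it.

Request:
carry_out(commands=[{"translation":[0.011,-0.012,0.01],"spin":0,"jaw":0.05},{"translation":[0.011,-0.012,0.02],"spin":0,"jaw":0.05},{"translation":[0,0,0.02],"spin":0,"jaw":0.05},{"translation":[0,0,0.025],"spin":0,"jaw":0.05},{"translation":[0,0,0.025],"spin":0,"jaw":0.05},{"translation":[0,0,0.02],"spin":0,"jaw":0.05},{"translation":[0,0,0.013],"spin":0,"jaw":0.05},{"translation":[0,0,0.006],"spin":0,"jaw":0.04}])

```text
time: 11.53
tool_pos: [518.5, 50.2, 64.1]
tcp_rot: [180.0, 0.3, 0.2]
ft_force: [-0.8, -0.0, 1.4]
finger_gap: 40.4
grip_force: 0.0
```

Request:
carry_out(commands=[{"translation":[0,0,0],"spin":0,"jaw":0.03},{"translation":[0,0,0],"spin":0,"jaw":0.02},{"translation":[0,0,0],"spin":0,"jaw":0.014},{"translation":[0,0,0],"spin":0,"jaw":0.008},{"translation":[0,0,0],"spin":0,"jaw":0.006},{"translation":[0,0,0],"spin":0,"jaw":0.006},{"translation":[0,0,0],"spin":0,"jaw":0.006},{"translation":[0,0,0],"spin":0,"jaw":0.006}], squeeze=35)

```text
time: 12.2
tool_pos: [521.2, 51.9, 68.2]
tcp_rot: [-180.0, -0.1, 0.3]
ft_force: [-3.4, 4.0, 2.5]
finger_gap: 12.8
grip_force: 34.6
```

```bash
python3 - <<'E'
from h import *
s=r.sense();T=s["tool_pos"];print(s["time"],T,yawdeg(),s["ft_force"],s["finger_gap"],s["grip_force"])
pv=np.array([630.2,47.0]);d=T[:2]-pv;print(np.linalg.norm(d),np.degrees(np.arctan2(d[1],d[0])))
a0=np.arctan2(d[1],d[0]);c=np.array(T);y=np.radians(yawdeg())
for i in range(1,17):
    th=a0+.65*i/16;t=pv+110*np.array([np.cos(th),np.sin(th)])
    X=np.array([np.cos(y),np.sin(y)]);Y=np.array([np.sin(y),-np.cos(y)])
    v=np.round([(t-c[:2])@X,(t-c[:2])@Y],1);c[:2]+=X*v[0]+Y*v[1];y+=.65/16;print(i,v.tolist(),c[:2].round(1))
E
```

```text
12.2 [521.15114875  51.88604461  68.15512344] 0.294374770235347 [-3.42530242  3.96545198  2.54904945] 12.825260502597757 34.59338128566742
109.15825846180839 177.43452025081183
1 [-1.0, 4.4] [520.2  47.5]
2 [-0.1, 4.5] [520.3  43. ]
3 [-0.1, 4.5] [520.6  38.5]
4 [-0.2, 4.4] [520.9  34.1]
5 [-0.1, 4.5] [521.6  29.6]
6 [-0.1, 4.5] [522.4  25.2]
7 [-0.2, 4.4] [523.3  20.9]
8 [-0.1, 4.5] [524.5  16.6]
9 [-0.1, 4.5] [525.9  12.3]
10 [-0.2, 4.4] [527.3   8.1]
11 [-0.1, 4.5] [529.    3.9]
12 [-0.1, 4.5] [ 5.308e+02 -2.000e-01]
13 [-0.2, 4.4] [532.8  -4.1]
14 [-0.1, 4.5] [535.  -8.]
15 [-0.1, 4.5] [537.3 -11.9]
16 [-0.2, 4.4] [539.7 -15.6]
```

Request:
carry_out(commands=[{"translation":[0,0.0045,0],"spin":-0.04,"jaw":0.006},{"translation":[0,0.0045,0],"spin":-0.04,"jaw":0.006},{"translation":[0,0.0045,0],"spin":-0.04,"jaw":0.006},{"translation":[0,0.0045,0],"spin":-0.04,"jaw":0.006},{"translation":[0,0.0045,0],"spin":-0.04,"jaw":0.006},{"translation":[0,0.0045,0],"spin":-0.04,"jaw":0.006},{"translation":[0,0.0045,0],"spin":-0.04,"jaw":0.006},{"translation":[0,0.0045,0],"spin":-0.04,"jaw":0.006}])

```text
time: 12.87
tool_pos: [525.8, 16.9, 68.1]
tcp_rot: [-179.9, -0.0, 18.8]
ft_force: [-6.1, 7.1, 6.4]
finger_gap: 12.7
grip_force: 34.9
```

```bash
cat > st.py <<'E'
from h import *
s=r.sense();T=s["tool_pos"];print(s["time"],T,yawdeg(),s["ft_force"],s["wrist_torque"],s["finger_gap"],s["grip_force"])
pv=np.array([630.2,47.0]);d=T[:2]-pv;print(np.linalg.norm(d),np.radians(np.degrees(np.arctan2(d[1],d[0]))%360-177))
E
python3 st.py
```

```text
12.8667 [525.76960902  16.93061159  68.09696415] 18.756980683376316 [-6.08682255  7.11910478  6.36000618] [1.15078309 1.0221279  0.02407902] 12.71037484269068 34.92421746253967
108.67324730608682 0.3327134220886363
```

Request:
carry_out(commands=[{"translation":[-0.001,0.0045,0],"spin":-0.04,"jaw":0.006},{"translation":[0,0.0045,0],"spin":-0.04,"jaw":0.006},{"translation":[0,0.0045,0],"spin":-0.04,"jaw":0.006},{"translation":[0,0.0045,0],"spin":-0.04,"jaw":0.006},{"translation":[0,0.0045,0],"spin":-0.04,"jaw":0.006},{"translation":[0,0.0045,0],"spin":-0.04,"jaw":0.006},{"translation":[0,0.0045,0],"spin":-0.04,"jaw":0.006},{"translation":[0,0.004,0],"spin":-0.04,"jaw":0.006}])

```text
time: 13.53
tool_pos: [541.2, -14.7, 68.1]
tcp_rot: [-179.9, -0.1, 37.1]
ft_force: [-3.4, 9.9, 3.9]
finger_gap: 12.8
grip_force: 34.8
```

Request:
carry_out(commands=[{"translation":[0,0.001,0],"spin":0,"jaw":0.006},{"translation":[0,0,0],"spin":0,"jaw":0.006},{"translation":[0,0,0],"spin":0,"jaw":0.006},{"translation":[0,0,0],"spin":0,"jaw":0.006},{"translation":[0,0,0],"spin":0,"jaw":0.006},{"translation":[0,0,0],"spin":0,"jaw":0.006},{"translation":[0,0,0],"spin":0,"jaw":0.006},{"translation":[0,0,0],"spin":0,"jaw":0.006}])

```text
time: 14.2
tool_pos: [541.6, -15.2, 68.1]
tcp_rot: [-179.9, -0.1, 37.0]
ft_force: [-4.3, 10.0, 5.1]
finger_gap: 12.8
grip_force: 34.8
```

```bash
python3 st.py; python3 - <<'E'
from h import *
t=r.snapshot("top");sc=r.snapshot("scene");w=r.snapshot("wrist")
a=cv2.resize(t["pixels"][130:290,190:350],(400,400),interpolation=2);b=cv2.resize(sc["pixels"][180:400,200:420],(400,400),interpolation=2)
cv2.imwrite("pics/f.png",np.hstack([a,b]))
for n,p in(("top",t),("wrist",w)):
  print(n,[(v["xy"],round(v["score"],2),ray(p,v["xy"],62)[:2]) for v in r.landmark_of(p,"swing_arm")[:1]])
E
```

```text
14.2 [541.61119681 -15.16488313  68.11023242] 36.98919252815574 [-4.34339624  9.99614847  5.09007946] [1.61487345 0.63729548 0.05631409] 12.786307702123235 34.802195727825165
108.22406730818983 0.6642419051378505
top [([259.4, 190.6], 0.64, array([609.1,  43.1]))]
wrist [([324.7, 59.5], 0.78, array([622.7,  44.7]))]
```

View pics/f.png

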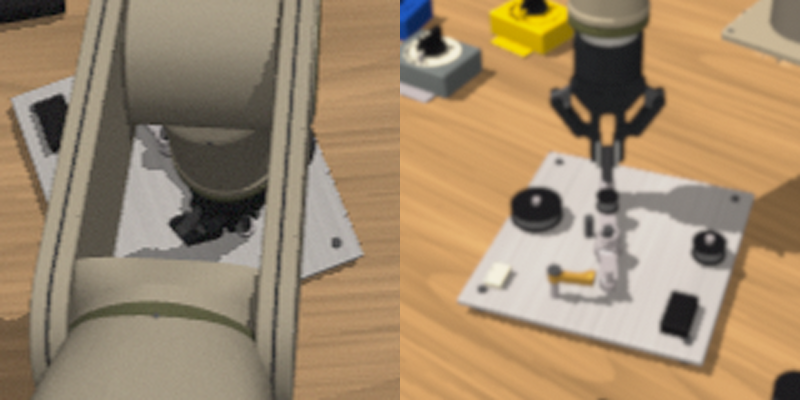

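The final view shows the fingers holding the post at about (605,165). The arm has swung past the pawl at (570,275) to about 0.66 rad, with the expected spring force of about 10 N. Handing in.

```bash
python3 -c "
from bench import r
print(r.hand_in())"
```

```text
the job is handed in; nothing more can be done
None
```

I turned the reset knob back to its zero stop and left it there, then pressed the tensioner arm back past the ratchet click; the fingers are holding it at about 0.66 rad, clear of the pawl, and the job is handed in.

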